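Open the paddle-latched tool chest and get the foam rasp out

TASK

Open the aluminium tool chest: hook the recessed paddle in its lid, pull it up to trip the latch while raising the lid, and swing the lid back past upright until it stands open by itself. Then take the rasp float out of the chest by its handle and set it down, without dropping it, flat on the plywood board with both of its ends on the board. Leave the foam head, the filler tub and the brush where they are.

Things in the scene. Friction and masses are not known exactly. Their poses are not given: they have to be found in the camera images.
- chest: Aluminium tool chest fixed on the bench, 250 mm deep (its x) x 360 mm wide (its y); the lid is 256 x 366 mm, its top 136 mm above the bench. Origin: centre of the underside, on the bench; x points to the back (hinge side, away from the robot). Inside: floor 6 mm above the bench, walls 4 mm thick, rim 120 mm high, free space 242 x 352 mm.
- lid (a joint): Angle of the lid, rad: 0 shut and latched, grows as the front edge rises; 1.57 upright, stop at 1.75. The hinge is stiff: about 1.6 N m raises the lid (0.55 kg) and it stays at any angle it is left at. It cannot rise while the latch bolt is engaged.
- paddle (a joint): Angle of the paddle against the lid, rad: 0 home (flush), grows as the lip is pulled up out of the dish, stop at 0.6; a spring returns it (3 N at the lip to start, 8 N at the stop). The bolt is clear of its striker from about 0.4 on. If the lid is pressed shut again the bolt snaps back in.
- lid_hinge (a point): Point on the hinge axis (y), at mid-width: 125 mm behind the chest's centre, 120 mm above the bench. Axes turn with the lid; shut, they are the chest's. In them the lid's top is z = +16 mm, its sheet 5 mm thick, front edge x = -253 mm with a 4 mm thick skirt down to z = -12 mm. The dish bulges to z = -26 mm inside, within 60 mm of mid-width.
- lid_edge (a point): Middle of the lid's front top edge (253 mm from the hinge axis, level with the top face). Axes of the lid.
- paddle_lip (a point): Middle of the free edge (lip) of the steel paddle: 5 mm thick, 100 mm wide along y, 61 mm from its pivot to this lip. Home, the lip points to the chest's front, 64 mm in front of the chest's centre (189 mm from the hinge axis), 6.5 mm below the lid's top; the pivot lies as low, 128 mm in front of the hinge axis. Axes turn with the paddle.
- rasp_grip (a point): Middle of the bar handle of the rasp float (wooden, steel-soled, 0.3 kg), loose on the chest's floor, roughly along the chest's width, hidden till the lid is up. Sole 180 mm long (its x) x 80 x 18 mm; handle bar 120 mm along x, 28 wide, 26 high, centre 57 mm above the underside, top 70 mm; 26 mm clear below it between two posts 90 mm apart. z up.
- rasp_toe (a point): Middle of one short end of the rasp float, on its underside, 90 mm from its centre along x.
- rasp_heel (a point): Middle of the other short end, on its underside, 90 mm from the centre along -x.
- board: Plywood work board lying fast on the bench to the robot's left of the chest, 220 mm (its x) x 240 mm (its y) x 12 mm thick. Origin: centre of its underside on the bench; z up.
- foam_head: White foam doll's head with round ears and a nose, 136 mm across (168 over the ears), 157 mm high, very light, standing to the right of the chest. Leave alone. Origin: centre of its underside.
- filler: White tub of filler, 84 mm across, 100 mm high, standing behind the board. Leave alone. Origin: centre of its underside.
- brush: Brush 200 mm long, lying on the bench to the robot's right. Leave alone. Origin: on its underside, near the middle.
- finger_well (a point): Middle of the floor of the open finger well, 38 mm below the lid's top. The well is the front of the dark dish round the paddle: 51 mm long, from the lip to 13 mm from the lid's front edge, 112 mm wide. The dish floor runs on under the paddle with 29 mm of free height; beside the paddle is only a 6 mm gap. Axes of the lid.

How it is judged:
By the outcome, as a careful person would: the job done as asked, in the order asked, and still so for the second after the job is handed in, with the robot touching nothing.
It also fails if it takes over 72 s, if anything falls off the work surface, if the arm or the gripper's body presses on something with over 40 N, if the wrist force passes 120 N, or if a joint passes its speed limit or range.

ROBOT

A 6-joint arm with a two-finger parallel gripper is mounted at the origin on the work surface. World frame = base frame: x ahead of the robot, y to its left, z up, the work surface at z = 0. Lengths are in m, angles in rad, forces in N, time in s.
With the tool pointing down it reaches from about 0.425 to 1.125 m from the base axis. Payload 14.9 kg.
Tool frame: the origin (TCP) lies on the centre line of the jaws, within the pads' length; the fingertips stand 8 mm ahead of it and the grasp point (between the pads) lies 11 mm behind it; z points along the fingers, y is the line along which they close (so a half turn about z gives the same grasp; the last joint's range is limited). The gripper opens to 91 mm and grips with 3 to 60 N. Pads are 32 mm wide; open, the fingers measure 118 mm over their backs; the gripper's body (76 mm by 178 mm) begins 60 mm behind the grasp point.
Start: joints at [-1.189, 0.379, 1.734, -0, 1.028, -0.033], TCP at [0.282, -0.641, 0.185] pointing down, gripper open.
Joint ranges: [-2.77, 2.77], [-0.74, 2.19], [0, 2.66], [-1.06, 4.2], [0.31, 2.87], [-3.08, 3.08]. Speed limits (rad/s): [1.89, 1.89, 2.39, 3.14, 3.14, 3.14].

INTERFACE

Orientations are given as a unit quaternion [w, x, y, z].
In Python, from cell import ctrl gives the robot as it stands. The module is installed in compiled form; this text tells all that it offers.
- The arm moves only by the tool step_arm, never from a script. Its argument "motion" is a list of rows, each a list of 3 entries, a list of its own where there are three numbers: the gripper command: -1 is shut, 1 is fully open, values between are in proportion, then the shift along the world's x, y, z in m, then the turn about the world's z in rad. In form: [[grip, [dx, dy, dz], spin], ...]. A call has 1 to 5 rows; each row is the pose to reach, as a shift and turn from the pose commanded when the call began; what a row does not reach only later rows make up. A row lasts 1/10 s, in which the tool goes at most 50 mm and 8.59 degrees, less where a joint would pass 70% of its speed; a pose out of reach is approached as far as the arm can. A call with a gripper value outside its range is refused whole. The fingers move at their own pace and stop on an object; the grip force is fixed at half the most. Time passes only in rows, so rows that repeat a pose let the fingers close. It gives the time, the measured TCP pose, the force, the opening and the grip force at its end, in the units of the state.
- ctrl.get_obs(): the state, without advancing time (a new reading comes with each control period).
- ctrl.get_image(name): name is "scene" or "top"; returns a dict with "color" (480x640x3 uint8, red, green, blue), "z_map" (480x640 float32, m along the optical axis (not along the pixel's ray), 0 where there is no reading), "vfov" (degrees; the focal length in pixels is half the picture's height over the tangent of half this angle, whatever the lens; pixels are square), "cx", "cy" (the principal point, pixels), "dist" ([k1, k2, p1, p2, k3] as OpenCV has them; the pictures are not rectified), "R" (3x3) and "t" (3): a world point X has camera coordinates R X + t. Camera axes: x right, y down, z forward; pixel columns grow to the right and rows downward; lengths in m; the calibration is good to about 2 mm. A picture is of the moment at which its call begins.
- ctrl.finish_job(): hands the job in; it is judged then, once.
The state is a dict: "t": time; "qpos": joint angles; "qd": joint speeds; "joint_torque": joint torques, N m; "position": TCP position; "tcp_rot": TCP orientation; "force": force on the tool from outside, world axes, zero at the start; "torque": the same for the moment, N m; "width": finger opening in m; "finger_force": force on a finger pad.
Only numpy, scipy, OpenCV 4.12 (cv2) and the standard library are available. Lean on these libraries where they do the work, as an engineer would, in place of code of your own. Each camera call takes 0.05 s, during which the arm holds its last target. There are 200 camera calls.

## Working session

There is one attempt and no reset: what is moved stays moved. The work goes in short steps, Python scripts to look and compute and a tool call to move; the robot and the scene stay as the last step left them, time stands still between calls to the robot, and variables do not carry over. Pictures are saved under pics/ and viewed, at most 10 in all, crops included, and the job is handed in when it is done.

Besides the shell and the picture viewer there is one more tool, called after "Emit:" as a command line: name --argument value ..., lists and objects as JSON in quotes. step_arm: Moves the arm, as the interface text tells. Its arguments: {"type":"object","properties":{"motion":{"type":"array","items":{"type":"array"}}},"required":["motion"]}

```bash
mkdir -p pics; cat > h.py <<'E'
import numpy as np, cv2
from cell import ctrl
def get(n):
    im=ctrl.get_image(n); im['f']=240/np.tan(np.radians(im['vfov'])/2)
    im['K']=np.array([[im['f'],0,im['cx']],[0,im['f'],im['cy']],[0,0,1]]); im['dist']=np.array(im['dist'],float)
    im['R']=np.array(im['R']);im['t']=np.array(im['t']); return im
def rays(im,uv):
    p=cv2.undistortPoints(np.array(uv,float).reshape(-1,1,2),im['K'],im['dist']).reshape(-1,2)
    return np.c_[p,np.ones(len(p))]
def plane(im,uv,z):
    d=rays(im,uv)@im['R']; c=-im['R'].T@im['t']
    return c+d*((z-c[2])/d[:,2])[:,None]
def cloud(im):
    v,u=np.mgrid[0:480,0:640]; uv=np.c_[u.ravel(),v.ravel()]
    P=rays(im,uv)*im['z_map'].reshape(-1,1)
    W=(P-im['t'])@im['R']; W[im['z_map'].ravel()==0]=np.nan
    return W.reshape(480,640,3)
def save(im,n): cv2.imwrite('pics/'+n,im['color'][:,:,::-1])
E
python3 - <<'E'
from h import *
a=get('scene');b=get('top');save(a,'s0.png');save(b,'t0.png')
for i in(a,b): print(i['f'],i['cx'],i['cy'],i['dist'],-i['R'].T@i['t'],i['R'])
np.save('t0.npy',cloud(b));np.save('s0.npy',cloud(a))
print(ctrl.get_obs())
E
```

```text
500.5247455944947 325.0676979953535 250.43863120655882 [-0.13271948  0.          0.          0.          0.        ] [ 1.03303559 -0.39599235  1.11922142] [[ 0.51203335  0.85896188 -0.00251822]
 [ 0.72078455 -0.43125579 -0.54266755]
 [-0.46721673  0.27604879 -0.8399438 ]]
487.5764911963219 318.46187941706205 238.40164834435572 [-0.0268708  0.         0.         0.         0.       ] [ 0.40159622 -0.09191935  1.45343908] [[ 0.02020731 -0.99978456  0.00474241]
 [-0.99806307 -0.02045121 -0.05875249]
 [ 0.05883682 -0.00354599 -0.99826132]]
{'t': 0.1, 'qpos': array([-1.18929750e+00,  3.79335955e-01,  1.73473136e+00, -3.54875247e-05,
        1.02850965e+00, -3.33315196e-02]), 'qd': array([ 0.00023184, -0.00074715, -0.00125434, -0.00026823,  0.00119247,
       -0.00171979]), 'joint_torque': array([ 3.87413993e-04, -7.65032029e+01, -4.35294771e+01,  6.52153138e-02,
        3.97793320e-02,  1.19953805e-05]), 'position': array([ 0.28194478, -0.6402807 ,  0.18436352]), 'tcp_rot': array([-4.82087518e-04,  9.78564474e-01,  2.05940108e-01, -1.00208466e-04]), 'force': array([-0.36878159, -0.00198515,  0.01254692]), 'torque': array([ 0.00992329, -0.00638283, -0.00406273]), 'finger_force': 0.0, 'width': 0.09120726738442347}
```

View pics/s0.png

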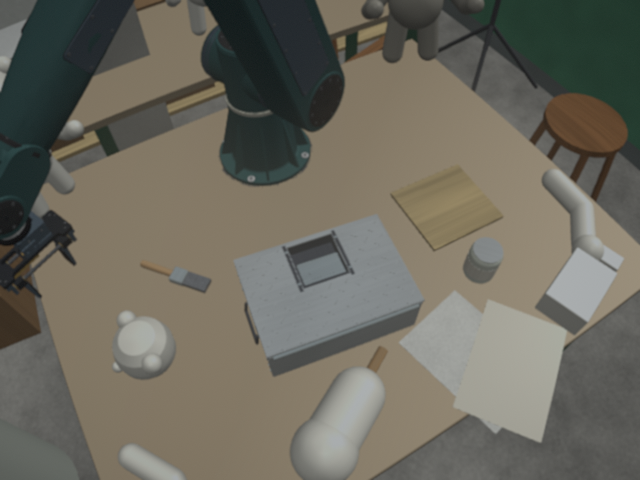

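View pics/t0.png

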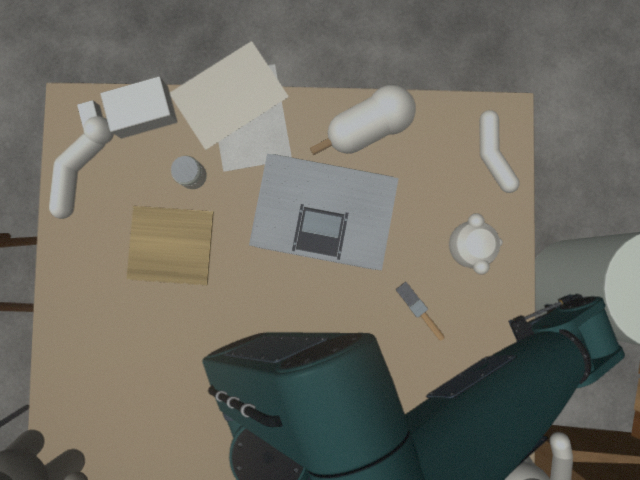

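The top view shows the lid with corners at about (268,154), (397,177), (381,269) and (249,245). The paddle is at (323,222) with its dark well at (320,243), and the board is centred near (171,245). The scene view agrees with this.

```bash
python3 - <<'E'
from h import *
b=get('top');W=cloud(b)
z=W[...,2]
v,u=np.mgrid[0:480,0:640]
m=(abs(z-.136)<.012)&(u>230)&(u<420)&(v>140)&(v<290)
m=cv2.morphologyEx(m.astype(np.uint8),cv2.MORPH_OPEN,np.ones((3,3)))
c=max(cv2.findContours(m,0,1)[0],key=cv2.contourArea)
P=plane(b,c.reshape(-1,2),.136)
r=cv2.minAreaRect(P[:,:2].astype(np.float32));print('lid',r,np.nanmedian(z[m>0]))
print(cv2.boxPoints(r))
hsv=cv2.cvtColor(b['color'],cv2.COLOR_RGB2HSV)
# dark well
g=b['color'].max(2)
d=((g<75)&(u>285)&(u<355)&(v>200)&(v<262)).astype(np.uint8)
ys,xs=np.nonzero(d)
P=plane(b,np.c_[xs,ys],.130);r=cv2.minAreaRect(P[:,:2].astype(np.float32));print('dark',r)
for uv in [(323,222),(320,243),(170,245)]: print(uv,W[uv[1],uv[0]],b['color'][uv[1],uv[0]])
m=(abs(z-.012)<.008)&(u>110)&(u<230)&(v>195)&(v<295)&(hsv[...,1]>70)
bb=cv2.morphologyEx(((hsv[...,0]>17)&m).astype(np.uint8),cv2.MORPH_OPEN,np.ones((3,3)))
c=max(cv2.findContours(bb,0,1)[0],key=cv2.contourArea)
r=cv2.minAreaRect(plane(b,c.reshape(-1,2),.012)[:,:2].astype(np.float32));print('board',r)
print(hsv[245,170],hsv[320,200])
q=plane(b,[(134,206),(213,210),(208,284),(128,278)],.012);print(q,q.mean(0))
q=plane(b,[(268,154),(397,177),(381,269),(249,245)],.136);print(q,q.mean(0))
E
```

```text
lid ((0.55417799949646, -0.10941830277442932), (0.3658175766468048, 0.2574276626110077), 80.39424133300781) 0.13491820092820855
[[ 0.39674723 -0.26828438]
 [ 0.65056556 -0.3112408 ]
 [ 0.71160877  0.04944777]
 [ 0.45779043  0.09240419]]
dark ((0.49858665466308594, -0.09939362853765488), (0.12649710476398468, 0.1172134131193161), 80.09070587158203)
(323, 222) [ 0.52440442 -0.10805127  0.13220194] [119 129 131]
(320, 243) [ 0.46884662 -0.1012862   0.09613966] [69 70 73]
(170, 245) [0.45781469 0.34108152 0.01591806] [156 139 103]
board ((0.4581785798072815, 0.34346288442611694), (0.24029017984867096, 0.22012220323085785), 87.04379272460938)
[ 20  87 156] [ 18  62 147]
[[0.57198747 0.45444493 0.012     ]
 [0.56468768 0.21810728 0.012     ]
 [0.34530766 0.22569189 0.012     ]
 [0.35784796 0.46322389 0.012     ]] [0.45995769 0.340367   0.012     ]
[[ 0.70771284  0.04612469  0.136     ]
 [ 0.65165491 -0.30773764  0.136     ]
 [ 0.39996646 -0.26708298  0.136     ]
 [ 0.45752623  0.09084308  0.136     ]] [ 0.55421511 -0.10946321  0.136     ]
```

The chest centre is at (0.554, -0.109) with a yaw of -0.168. The lip is at about (0.491, -0.099, 0.130) and the well at about (0.464, -0.094). I'll close the fingers, line them up with the chest's y and go above the well. From there I'll push the lip backwards and upwards.

Emit:
step_arm --motion '[[-1,[0,0.02,0.04],0],[-1,[0.01,0.05,0.075],-0.12],[-1,[0.02,0.1,0.08],-0.24],[-1,[0.04,0.14,0.08],-0.36],[-1,[0.05,0.19,0.08],-0.48]]'

```text
t: 0.65
position: [0.3326, -0.4504, 0.2652]
tcp_rot: [0.0, 0.999, -0.035, 0.0]
force: [0.2, 0.3, 0.8]
width: 0.054
finger_force: 0.0
```

Emit:
step_arm --motion '[[-1,[0.014,0.045,0],-0.1],[-1,[0.028,0.09,0],-0.1],[-1,[0.042,0.135,0],-0.1],[-1,[0.056,0.18,0],-0.1],[-1,[0.07,0.225,0],-0.1]]'

```text
t: 1.15
position: [0.4019, -0.2248, 0.2649]
tcp_rot: [0.0, 0.997, -0.083, 0.0]
force: [1.5, 0.2, 0.9]
width: 0.0138
finger_force: 0.0
```

Emit:
step_arm --motion '[[-1,[0.018,0.04,0],0],[-1,[0.037,0.08,-0.01],0],[-1,[0.061,0.12,-0.03],0],[-1,[0.061,0.131,-0.07],0],[-1,[0.061,0.131,-0.11],0]]'

```text
t: 1.65
position: [0.4636, -0.0938, 0.1541]
tcp_rot: [0.0, 0.997, -0.081, 0.001]
force: [0.2, -0.9, -0.7]
width: 0.0001
finger_force: 0.0
```

```bash
python3 - <<'E'
from h import *
a=get('scene');b=get('top')
f=lambda i,r:cv2.resize(i['color'][r[1]:r[3],r[0]:r[2]],(400,400),interpolation=cv2.INTER_CUBIC)
cv2.imwrite('pics/c1.png',np.hstack([f(a,(250,190,400,340)),f(b,(240,150,400,310))])[:,:,::-1])
print(ctrl.get_obs()['position'],ctrl.get_obs()['force'])
E
```

```text
[ 0.4597652  -0.09426936  0.15086537] [-0.67406886 -0.66055838  1.08619791]
```

View pics/c1.png

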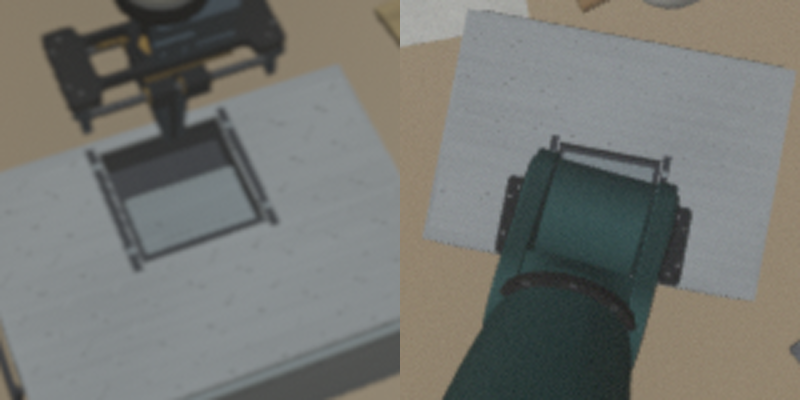

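The fingers are closed and centred over the front of the well, with the long side of the body along the chest's y. I'm descending into the well now.

Emit:
step_arm --motion '[[-1,[0.002,0,-0.015],0],[-1,[0.002,0,-0.03],0],[-1,[0.002,0,-0.04],0],[-1,[0.002,0,-0.04],0]]'

```text
t: 2.15
position: [0.4647, -0.0959, 0.1151]
tcp_rot: [-0.0, 0.997, -0.083, -0.0]
force: [0.6, 0.7, 0.3]
width: 0.0008
finger_force: 0.0
```

Emit:
step_arm --motion '[[-1,[0.005,-0.001,0],0],[-1,[0.01,-0.002,0],0],[-1,[0.015,-0.003,0],0],[-1,[0.015,-0.003,0],0]]'

```text
t: 2.55
position: [0.481, -0.0989, 0.1154]
tcp_rot: [0.0, 0.997, -0.083, 0.001]
force: [-0.0, -0.8, -0.0]
width: 0.0
finger_force: 0.0
```

Emit:
step_arm --motion '[[-1,[0.004,-0.001,0],0],[-1,[0.007,-0.001,0],0],[-1,[0.007,-0.001,0],0]]'

```text
t: 2.85
position: [0.4873, -0.0997, 0.115]
tcp_rot: [0.0, 0.997, -0.082, 0.0]
force: [-0.7, 0.3, 0.2]
width: 0.0004
finger_force: 0.0
```

Emit:
step_arm --motion '[[-1,[0.004,-0.001,0],0],[-1,[0.004,-0.001,0],0]]'

```text
t: 3.05
position: [0.4913, -0.1007, 0.115]
tcp_rot: [0.0, 0.997, -0.083, 0.0]
force: [-0.3, -0.1, -0.1]
width: 0.0004
finger_force: 0.0
```

```bash
python3 - <<'E'
from h import *
a=get('scene');W=cloud(a)
f=lambda i,r:cv2.resize(i[r[1]:r[3],r[0]:r[2]],(600,600),interpolation=cv2.INTER_CUBIC)
cv2.imwrite('pics/c2.png',f(a['color'],(270,210,370,310))[:,:,::-1])
print(ctrl.get_obs()['position'],ctrl.get_obs()['force'])
c=np.array([.554,-.109]);e=np.array([.986,-.167])
L=(W[...,:2]-c)@e
for u in (312,318,324,330):
  print(u,[(v,round(L[v,u],3),round(W[v,u,2],3)) for v in range(235,290,5)])
E
```

```text
[ 0.4910775  -0.10066878  0.11494145] [ 0.37671494 -0.50817665  0.56758013]
312 [(235, np.float64(-0.037), np.float64(0.27)), (240, np.float64(-0.037), np.float64(0.252)), (245, np.float64(-0.029), np.float64(0.247)), (250, np.float64(-0.02), np.float64(0.242)), (255, np.float64(-0.095), np.float64(0.098)), (260, np.float64(-0.061), np.float64(0.134)), (265, np.float64(-0.048), np.float64(0.134)), (270, np.float64(-0.036), np.float64(0.133)), (275, np.float64(-0.024), np.float64(0.132)), (280, np.float64(-0.011), np.float64(0.134)), (285, np.float64(-0.0), np.float64(0.131))]
318 [(235, np.float64(-0.035), np.float64(0.266)), (240, np.float64(-0.036), np.float64(0.246)), (245, np.float64(-0.024), np.float64(0.247)), (250, np.float64(-0.022), np.float64(0.231)), (255, np.float64(-0.046), np.float64(0.171)), (260, np.float64(-0.046), np.float64(0.151)), (265, np.float64(-0.043), np.float64(0.134)), (270, np.float64(-0.032), np.float64(0.132)), (275, np.float64(-0.018), np.float64(0.134)), (280, np.float64(-0.007), np.float64(0.132)), (285, np.float64(0.007), np.float64(0.135))]
324 [(2
[... 308 characters left out ...]
4(0.132)), (270, np.float64(-0.026), np.float64(0.132)), (275, np.float64(-0.014), np.float64(0.132)), (280, np.float64(-0.0), np.float64(0.135)), (285, np.float64(0.012), np.float64(0.136))]
330 [(235, np.float64(-0.038), np.float64(0.248)), (240, np.float64(-0.026), np.float64(0.247)), (245, np.float64(-0.024), np.float64(0.232)), (250, np.float64(-0.094), np.float64(0.096)), (255, np.float64(-0.058), np.float64(0.134)), (260, np.float64(-0.047), np.float64(0.131)), (265, np.float64(-0.035), np.float64(0.131)), (270, np.float64(-0.021), np.float64(0.133)), (275, np.float64(-0.009), np.float64(0.132)), (280, np.float64(0.005), np.float64(0.137)), (285, np.float64(0.017), np.float64(0.135))]
```

View pics/c2.png

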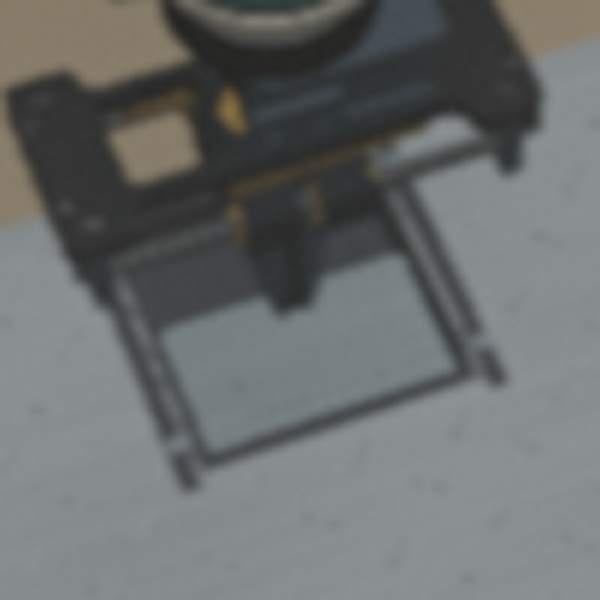

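The picture shows the finger at about (290,300) in the crop, reaching the lip line at about (290,290), with no force reading yet. I'll creep further on.

Emit:
step_arm --motion '[[-1,[0.004,-0.001,0],0],[-1,[0.004,-0.001,0],0]]'

```text
t: 3.3
position: [0.4954, -0.1017, 0.1151]
tcp_rot: [0.0, 0.997, -0.083, 0.0]
force: [-0.3, 0.4, 0.3]
width: -0.0
finger_force: 0.0
```

Emit:
step_arm --motion '[[-1,[0.004,-0.001,0],0],[-1,[0.004,-0.001,0],0]]'

```text
t: 3.5
position: [0.4994, -0.1027, 0.115]
tcp_rot: [0.0, 0.997, -0.083, 0.0]
force: [0.3, -0.0, -0.0]
width: 0.0003
finger_force: 0.0
```

Emit:
step_arm --motion '[[-1,[0,0,0.004],0],[-1,[0,0,0.008],0],[-1,[0,0,0.008],0]]'

```text
t: 3.8
position: [0.4993, -0.1027, 0.1237]
tcp_rot: [0.0, 0.997, -0.083, 0.0]
force: [-0.7, -0.2, 0.7]
width: 0.0002
finger_force: 0.0
```

```bash
python3 - <<'E'
from h import *
a=get('scene')
f=lambda i,r:cv2.resize(i[r[1]:r[3],r[0]:r[2]],(600,600),interpolation=cv2.INTER_CUBIC)
cv2.imwrite('pics/c3.png',f(np.clip(a['color']*1.8,0,255).astype(np.uint8),(290,220,350,280))[:,:,::-1])
W=cloud(a);c=np.array([.554,-.109]);e=np.array([.986,-.167])
L=(W[...,:2]-c)@e
for v in range(246,274,3): print(v,[(round(1e3*L[v,u]),round(1e3*W[v,u,2])) for u in range(308,336,3)])
E
```

```text
246 [(-39, 231), (-23, 254), (-20, 254), (-19, 253), (-15, 254), (-35, 219), (-14, 250), (-17, 241), (-17, 238), (-87, 119)]
249 [(-22, 248), (-19, 249), (-14, 253), (-15, 248), (-16, 242), (-37, 205), (-97, 101), (-94, 101), (-93, 99), (-88, 103)]
252 [(-108, 96), (-104, 98), (-16, 239), (-36, 201), (-37, 195), (-34, 197), (-91, 98), (-86, 101), (-85, 98), (-81, 101)]
255 [(-98, 100), (-96, 99), (-43, 182), (-34, 192), (-38, 182), (-36, 182), (-83, 98), (-61, 131), (-59, 130), (-54, 134)]
258 [(-92, 96), (-88, 98), (-86, 98), (-36, 177), (-37, 171), (-37, 168), (-56, 131), (-54, 130), (-50, 131), (-46, 134)]
261 [(-83, 98), (-59, 134), (-58, 132), (-38, 162), (-39, 156), (-35, 158), (-45, 135), (-44, 134), (-44, 130), (-38, 135)]
264 [(-54, 133), (-54, 130), (-50, 131), (-47, 132), (-45, 132), (-43, 132), (-40, 131), (-36, 134), (-34, 134), (-35, 128)]
267 [(-47, 133), (-46, 131), (-41, 134), (-40, 132), (-37, 132), (-34, 133), (-31, 134), (-29, 134), (-27, 133), (-25, 132)]
270 [(-40, 131), (-35, 135), (-36, 130), (-32, 132), (-29, 133), (-27, 132), (-23, 135), (-21, 134), (-20, 132), (-17, 132)]
273 [(-33, 131), (-29, 134), (-26, 135), (-23, 136), (-22, 133), (-20, 132), (-17, 132), (-13, 136), (-13, 132), (-9, 133)]
```

View pics/c3.png

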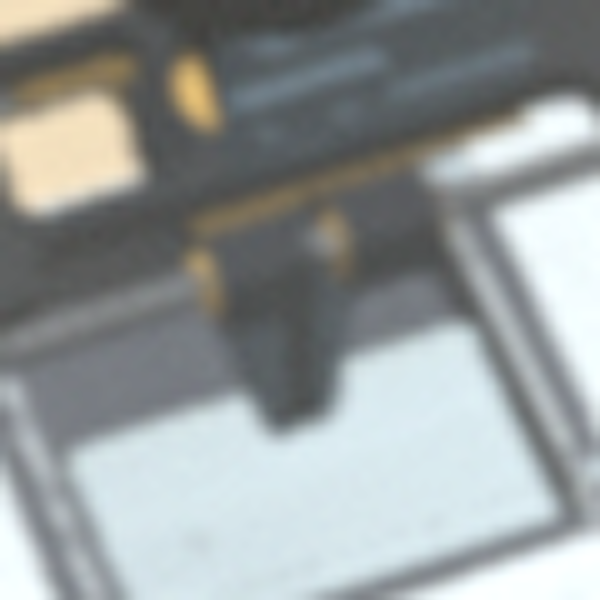

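```bash
python3 - <<'E'
from h import *
a=get('scene')
print(ctrl.get_obs()['position'])
def pr(P): 
    return cv2.projectPoints(np.array(P,float),cv2.Rodrigues(a['R'])[0],a['t'],a['K'],a['dist'])[0].reshape(-1,2)
print('c1 tip exp',pr([[.460,-.094,.143]]),'seen 314.5,241.7')
print('c2 tip',pr([[.491,-.1007,.107]]),'seen 318.3,261')
x,y,z=.4993,-.1027,.1237-.008
e=np.array([.986,-.167,0])
for zz in(z,.132,.16): print(zz,[pr([np.array([x,y,zz])+s*e]).round(1) for s in(-.016,0,.016)],'seen 318.5,262.5')
E
```

```text
[ 0.49900324 -0.10263646  0.12318611]
c1 tip exp [[311.58231219 244.66607432]] seen 314.5,241.7
c2 tip [[316.05232091 263.64183578]] seen 318.3,261
0.1157 [array([[314.6, 259.3]]), array([[317. , 264.7]]), array([[319.5, 270.2]])] seen 318.5,262.5
0.132 [array([[314.5, 255.6]]), array([[316.9, 261. ]]), array([[319.4, 266.5]])] seen 318.5,262.5
0.16 [array([[314.2, 249. ]]), array([[316.7, 254.6]]), array([[319.2, 260.1]])] seen 318.5,262.5
```

```bash
python3 - <<'E'
from h import *
for n,tcp in(('s0.npy',(.282,-.640,.1844)),('t0.npy',(.282,-.640,.1844))):
    W=np.load(n)
    d=np.hypot(W[...,0]-tcp[0],W[...,1]-tcp[1]); m=(d<.08)&(W[...,2]>.05)
    print(n,m.sum(),np.nanpercentile(W[m][:,2],[0,1,3,10]) if m.any() else '')
    k=m&(W[...,2]<.24)
    Q=W[k]; ax=np.array([.403,-.915]); 
    if len(Q): 
        s=(Q[:,:2]-tcp[:2])@ax; o=np.argsort(Q[:,2])[:25]
        print(np.c_[s[o],(Q[o][:,:2]-tcp[:2])@np.array([.915,.403]),Q[o][:,2]].round(3).tolist())
a=get('scene');W=cloud(a);o=ctrl.get_obs();p=o['position'];print(p,o['force'],o['width'])
e=np.array([.986,-.167]);n=np.array([.167,.986]);Q=W[...,:2]-p[:2]
L=Q@e;S=Q@n;k=(abs(S)<.012)&(L>0.006)&(L<.03)&(W[...,2]>.14)&(W[...,2]<.3)
o=np.argsort(W[k][:,2]);print(np.c_[L[k],S[k],W[k][:,2]][o][::6].round(3).tolist())
E
```

```text
s0.npy 4787 [0.21158503 0.22836559 0.25234604 0.30750636]
[[-0.051, 0.017, 0.212], [-0.044, -0.015, 0.212], [-0.048, 0.013, 0.212], [-0.046, 0.016, 0.213], [0.048, 0.018, 0.213], [0.049, 0.017, 0.213], [-0.045, 0.011, 0.214], [0.048, 0.016, 0.215], [0.051, 0.02, 0.215], [0.051, 0.017, 0.216], [-0.049, 0.019, 0.216], [0.054, 0.018, 0.217], [0.052, 0.02, 0.217], [-0.044, 0.0, 0.217], [-0.049, 0.017, 0.218], [-0.044, -0.003, 0.219], [-0.052, 0.021, 0.219], [-0.046, 0.018, 0.219], [0.049, 0.018, 0.219], [-0.045, 0.012, 0.219], [-0.05, 0.02, 0.22], [-0.044, -0.004, 0.221], [0.054, 0.018, 0.221], [-0.047, 0.018, 0.221], [0.052, 0.02, 0.222]]
t0.npy 3496 [0.20639732 0.29319616 0.30621555 0.33097705]
[[0.047, -0.0, 0.206], [0.045, 0.004, 0.212], [0.046, 0.015, 0.215], [0.046, 0.018, 0.218], [0.045, 0.005, 0.22], [0.044, 0.002, 0.22], [0.045, 0.016, 0.223], [0.046, 0.005, 0.223], [0.044, 0.003, 0.224], [0.046, 0.021, 0.228], [0.046, 0.005, 0.229], [0.047, 0.021, 0.23], [0.049, 0.02, 0.23], [0.043, 0.02, 0.231], [0.046, 0.008, 0.232], [0.051, 0.02, 0.232], [0.045, 0.02, 0.233], [0.045, 0.02, 0
[... 560 characters left out ...]
0.199], [0.019, 0.006, 0.202], [0.02, 0.006, 0.212], [0.018, 0.004, 0.241], [0.029, -0.002, 0.252], [0.024, -0.011, 0.253], [0.026, -0.007, 0.254], [0.027, -0.001, 0.256], [0.029, 0.005, 0.256], [0.027, 0.001, 0.258], [0.026, -0.005, 0.261], [0.026, 0.002, 0.264], [0.025, 0.009, 0.266], [0.027, 0.01, 0.268], [0.028, 0.001, 0.27], [0.028, -0.01, 0.273], [0.028, 0.005, 0.276], [0.027, 0.006, 0.277], [0.027, -0.009, 0.279], [0.028, 0.008, 0.282], [0.028, -0.008, 0.283], [0.027, 0.001, 0.284], [0.027, -0.003, 0.287], [0.026, 0.002, 0.29], [0.027, -0.007, 0.292], [0.028, -0.001, 0.293], [0.027, -0.007, 0.295], [0.027, 0.006, 0.296], [0.027, 0.01, 0.297], [0.025, 0.009, 0.298], [0.027, 0.01, 0.3]]
```

Both cameras agree that the fingertips really stand about 25 mm behind the reported TCP z, rather than 8 mm ahead of it. So they were just above the paddle. I'll go back over the well, go deeper, and confirm the offset by touch.

Emit:
step_arm --motion '[[-1,[-0.01,0.002,0.015],0],[-1,[-0.036,0.009,0.012],0],[-1,[-0.036,0.009,0.01],0],[-1,[-0.036,0.009,-0.02],0],[-1,[-0.036,0.009,-0.035],0]]'

```text
t: 4.45
position: [0.4627, -0.0936, 0.0866]
tcp_rot: [-0.0, 0.997, -0.082, -0.0]
force: [-0.4, -0.6, 0.3]
width: 0.0003
finger_force: 0.0
```

Emit:
step_arm --motion '[[-1,[0,0,-0.004],0],[-1,[0,0,-0.008],0],[-1,[0,0,-0.008],0]]'

```text
t: 4.75
position: [0.4632, -0.0937, 0.08]
tcp_rot: [-0.0, 0.997, -0.083, 0.0]
force: [0.8, -0.2, -1.2]
width: 0.0004
finger_force: 0.0
```

Emit:
step_arm --motion '[[-1,[0.007,-0.001,0],0],[-1,[0.013,-0.002,0],0],[-1,[0.013,-0.002,0],0]]'

```text
t: 5.05
position: [0.4728, -0.095, 0.0794]
tcp_rot: [-0.001, 0.997, -0.082, -0.004]
force: [-23.3, 2.7, 14.2]
width: 0.0009
finger_force: 11.0
```

Emit:
step_arm --motion '[[-1,[0,0,0.005],0],[-1,[0.001,0,0.01],0],[-1,[0.002,0,0.014],0],[-1,[0.002,0,0.014],0]]'

```text
t: 5.45
position: [0.474, -0.095, 0.0929]
tcp_rot: [-0.0, 0.997, -0.082, -0.004]
force: [-19.2, -1.3, -1.3]
width: 0.0005
finger_force: 9.6
```

```bash
cat >> h.py <<'E'
c0=np.array([.554,-.109]);e=np.array([.986,-.167]);n=np.array([.167,.986])
def lidlook(name=None):
    "profile of z along chest x for strips beside the paddle"
    a=get('scene');W=cloud(a);L=(W[...,:2]-c0)@e;S=(W[...,:2]-c0)@n;z=W[...,2]
    for lab,lo,hi in(('lid',-.16,-.075),('lid+',.075,.16),('pad',.016,.045),('pad-',-.045,-.02)):
        r=[]
        for x in np.arange(-.125,.13,.02):
            k=(S>lo)&(S<hi)&(abs(L-x)<.006)&(z>.08)&(z<.4)
            r.append((round(x*1e3),round(1e3*np.median(z[k]))) if k.sum()>5 else None)
        print(lab,r)
    if name: save(a,name)
    return a,W
E
python3 -c "
from h import *
lidlook();print(ctrl.get_obs()['force'])"
```

```text
lid [(-125, 136), (-105, 136), (-85, 137), (-65, 136), (-45, 137), (-25, 136), (-5, 136), (15, 136), (35, 136), (55, 136), (75, 136), (95, 136), (115, 136)]
lid+ [(-125, 135), (-105, 138), (-85, 136), (-65, 137), (-45, 138), (-25, 136), (-5, 136), (15, 136), (35, 136), (55, 136), (75, 136), (95, 136), (115, 136)]
pad [None, (-105, 98), (-85, 99), (-65, 300), (-45, 297), (-25, 138), (-5, 133), (15, 136), (35, 136), (55, 136), (75, 136), (95, 136), (115, 136)]
pad- [None, (-105, 100), (-85, 224), (-65, 308), (-45, 220), (-25, 137), (-5, 133), (15, 136), (35, 136), (55, 136), (75, 136), (95, 135), (115, 136)]
[-19.57605518  -1.33208372  -0.67563196]
```

The paddle is following the finger, at θ≈0.22. I'll continue along the lip's arc.

Emit:
step_arm --motion '[[-1,[0.001,0,0.005],0],[-1,[0.003,-0.001,0.01],0],[-1,[0.006,-0.001,0.014],0],[-1,[0.008,-0.001,0.018],0],[-1,[0.008,-0.001,0.018],0]]'

```text
t: 6.0
position: [0.4807, -0.096, 0.1107]
tcp_rot: [-0.0, 0.997, -0.082, -0.006]
force: [-31.9, -2.9, 7.4]
width: 0.0006
finger_force: 15.2
```

```bash
python3 -c "
from h import *
lidlook();print(ctrl.get_obs()['force'],ctrl.get_obs()['position'])"
```

```text
lid [(-125, 136), (-105, 136), (-85, 136), (-65, 136), (-45, 136), (-25, 136), (-5, 136), (15, 136), (35, 136), (55, 136), (75, 136), (95, 136), (115, 136)]
lid+ [(-125, 136), (-105, 138), (-85, 137), (-65, 137), (-45, 137), (-25, 136), (-5, 136), (15, 136), (35, 136), (55, 136), (75, 136), (95, 136), (115, 136)]
pad [None, (-105, 98), None, (-65, 317), (-45, 265), (-25, 148), (-5, 135), (15, 136), (35, 136), (55, 136), (75, 136), (95, 136), (115, 136)]
pad- [None, (-105, 99), (-85, 250), (-65, 291), (-45, 259), (-25, 147), (-5, 135), (15, 136), (35, 136), (55, 136), (75, 136), (95, 136), (115, 136)]
[-31.13621703  -2.07099169   7.38198698] [ 0.4805591  -0.09600443  0.11051517]
```

Emit:
step_arm --motion '[[-1,[0.003,-0.001,0.009],0],[-1,[0.006,-0.001,0.018],0],[-1,[0.009,-0.001,0.026],0],[-1,[0.013,-0.002,0.035],0],[-1,[0.013,-0.002,0.035],0]]'

```text
t: 6.55
position: [0.493, -0.098, 0.1457]
tcp_rot: [-0.0, 0.997, -0.082, -0.007]
force: [-39.0, -1.4, 14.2]
width: 0.0007
finger_force: 18.8
```

```bash
python3 -c "
from h import *
lidlook();print(ctrl.get_obs()['force'],ctrl.get_obs()['position'])"
```

```text
lid [(-125, 178), (-105, 178), (-85, 175), (-65, 171), (-45, 167), (-25, 164), (-5, 160), (15, 156), (35, 152), (55, 149), (75, 145), (95, 142), (115, 138)]
lid+ [(-125, 180), (-105, 177), (-85, 175), (-65, 171), (-45, 167), (-25, 164), (-5, 160), (15, 156), (35, 153), (55, 149), (75, 145), (95, 142), (115, 138)]
pad [None, None, (-85, 135), None, (-45, 352), (-25, 277), (-5, 163), (15, 156), (35, 152), (55, 149), (75, 145), (95, 142), (115, 139)]
pad- [None, (-105, 138), (-85, 137), (-65, 277), (-45, 360), (-25, 264), (-5, 162), (15, 156), (35, 152), (55, 149), (75, 146), (95, 142), (115, 138)]
[-38.96138556  -2.30178777  15.03223661] [ 0.49294128 -0.09795541  0.14550842]
```

The lid is at about 0.19 rad and the latch is clear. I'll carry on up the arc.

Emit:
step_arm --motion '[[-1,[0.003,-0.001,0.011],0],[-1,[0.009,-0.002,0.022],0],[-1,[0.015,-0.003,0.032],0],[-1,[0.022,-0.004,0.042],0],[-1,[0.03,-0.005,0.05],0]]'

```text
t: 7.1
position: [0.5253, -0.1034, 0.1966]
tcp_rot: [0.0, 0.997, -0.082, -0.005]
force: [-33.6, -3.8, 14.7]
width: 0.0004
finger_force: 16.4
```

```bash
python3 -c "
from h import *
lidlook();print(ctrl.get_obs()['force'],ctrl.get_obs()['position'])"
```

```text
lid [None, None, (-85, 254), (-65, 245), (-45, 234), (-25, 223), (-5, 212), (15, 201), (35, 189), (55, 178), (75, 166), (95, 156), (115, 144)]
lid+ [None, None, (-85, 255), (-65, 244), (-45, 233), (-25, 223), (-5, 212), (15, 201), (35, 189), (55, 177), (75, 166), (95, 155), (115, 144)]
pad [None, None, None, None, (-45, 191), None, (-5, 340), (15, 209), (35, 188), (55, 177), (75, 166), (95, 155), (115, 144)]
pad- [None, None, (-85, 253), (-65, 199), (-45, 334), (-25, 329), (-5, 320), (15, 207), (35, 189), (55, 177), (75, 167), (95, 156), (115, 145)]
[-31.50620208   0.16871741  19.74338666] [ 0.52685474 -0.10375033  0.19809341]
```

Emit:
step_arm --motion '[[-1,[0.009,-0.002,0.008],0],[-1,[0.017,-0.003,0.016],0],[-1,[0.026,-0.004,0.024],0],[-1,[0.034,-0.006,0.03],0],[-1,[0.043,-0.007,0.035],0]]'

```text
t: 7.65
position: [0.5706, -0.1108, 0.233]
tcp_rot: [0.0, 0.997, -0.083, -0.002]
force: [-16.8, -1.1, 12.0]
width: 0.0006
finger_force: 8.7
```

```bash
python3 -c "
from h import *
lidlook();print(ctrl.get_obs()['force'],ctrl.get_obs()['position'])"
```

```text
lid [None, None, None, None, (-45, 307), (-25, 310), (-5, 289), (15, 267), (35, 245), (55, 224), (75, 200), (95, 178), (115, 155)]
lid+ [None, None, None, None, (-45, 309), (-25, 310), (-5, 288), (15, 266), (35, 244), (55, 223), (75, 199), (95, 177), (115, 155)]
pad [None, None, None, None, None, None, (-5, 230), None, (35, 284), (55, 225), (75, 200), (95, 178), (115, 155)]
pad- [None, None, None, None, (-45, 274), (-25, 310), (-5, 350), (15, 363), (35, 355), (55, 224), (75, 200), (95, 178), (115, 156)]
[-11.90850721   0.98890147   5.75597099] [ 0.57259024 -0.11104013  0.2338808 ]
```

The lid is at about 0.84 rad. I'll withdraw straight up, go over the edge to the front, and then push the front edge back.

Emit:
step_arm --motion '[[-1,[-0.004,0,0.03],0],[-1,[-0.004,0,0.075],0],[-1,[-0.004,0,0.12],0],[-1,[-0.02,0.003,0.135],0],[-1,[-0.065,0.01,0.135],0]]'

```text
t: 8.2
position: [0.5095, -0.1012, 0.3706]
tcp_rot: [0.0, 0.997, -0.082, 0.003]
force: [-0.5, 0.0, 0.2]
width: 0.0005
finger_force: 0.0
```

Emit:
step_arm --motion '[[-1,[-0.04,0.007,0],0],[-1,[-0.047,0.008,-0.01],0],[-1,[-0.047,0.008,-0.05],0],[-1,[-0.047,0.008,-0.1],0],[-1,[-0.047,0.008,-0.12],0]]'

```text
t: 8.7
position: [0.4586, -0.0923, 0.2436]
tcp_rot: [-0.0, 0.997, -0.083, -0.002]
force: [1.2, 0.2, 0.2]
width: 0.0007
finger_force: 0.0
```

```bash
python3 -c "
from h import *
lidlook();print(ctrl.get_obs()['force'],ctrl.get_obs()['position'])"
```

```text
lid [(-125, 395), (-105, 394), (-85, 394), (-65, 393), (-45, 306), (-25, 313), (-5, 291), (15, 269), (35, 246), (55, 224), (75, 201), (95, 179), (115, 156)]
lid+ [(-125, 394), (-105, 394), (-85, 394), (-65, 393), (-45, 308), (-25, 313), (-5, 290), (15, 268), (35, 245), (55, 223), (75, 200), (95, 178), (115, 156)]
pad [None, None, None, (-65, 381), (-45, 276), (-25, 262), (-5, 243), (15, 262), (35, 241), (55, 220), (75, 200), (95, 179), (115, 155)]
pad- [(-125, 367), (-105, 376), (-85, 361), (-65, 376), (-45, 276), (-25, 263), (-5, 242), (15, 262), (35, 240), (55, 220), (75, 202), (95, 179), (115, 156)]
[-2.49389397 -0.42837028 -3.71024848] [ 0.45796652 -0.09209733  0.24192691]
```

Emit:
step_arm --motion '[[-1,[0.018,-0.003,0.0],0],[-1,[0.033,-0.006,0.004],0],[-1,[0.049,-0.008,0.018],0],[-1,[0.064,-0.011,0.03],0],[-1,[0.079,-0.013,0.04],0]]'

```text
t: 9.25
position: [0.5392, -0.1057, 0.2886]
tcp_rot: [-0.0, 0.997, -0.082, -0.001]
force: [-11.0, 0.3, 6.3]
width: 0.0004
finger_force: 6.2
```

Emit:
step_arm --motion '[[-1,[0.015,-0.002,0.007],0],[-1,[0.03,-0.005,0.014],0],[-1,[0.045,-0.008,0.021],0],[-1,[0.06,-0.01,0.024],0],[-1,[0.075,-0.013,0.027],0]]'

```text
t: 9.75
position: [0.6154, -0.1188, 0.3165]
tcp_rot: [0.0, 0.997, -0.082, 0.001]
force: [-5.9, 3.0, 11.1]
width: 0.0004
finger_force: 5.8
```

Emit:
step_arm --motion '[[-1,[0.01,-0.002,0.002],0],[-1,[0.02,-0.003,0.003],0],[-1,[0.03,-0.005,0.004],0],[-1,[0.04,-0.007,0.004],0],[-1,[0.047,-0.008,0.004],0]]'

```text
t: 10.25
position: [0.6623, -0.1267, 0.3207]
tcp_rot: [0.0, 0.997, -0.082, 0.001]
force: [-0.2, 0.5, 11.2]
width: 0.0005
finger_force: 5.4
```

```bash
python3 - <<'E'
from h import *
b=get('top');W=cloud(b);a=get('scene');V=cloud(a)
for n,X in(('top',W),('scene',V)):
    L=(X[...,:2]-c0)@e;S=(X[...,:2]-c0)@n if 0 else (X[...,:2]-c0)@np.array([.167,.986]);z=X[...,2]
    for lo,hi in((-.17,-.1),(.1,.17)):
        r=[]
        for h in np.arange(.15,.4,.03):
            k=(S>lo)&(S<hi)&(abs(z-h)<.01)&(L>.06)&(L<.25)
            r.append((round(h,2),k.sum(),np.round(np.percentile(L[k],[10,50,90]),3).tolist()) if k.sum()>5 else None)
        print(n,r)
o=ctrl.get_obs();print(o['position'],o['force'])
cv2.imwrite('pics/d1.png',np.hstack([cv2.resize(x['color'][120:360,180:500],(400,300)) for x in(a,b)])[:,:,::-1])
E
```

```text
top [(np.float64(0.15), np.int64(74), [0.14, 0.142, 0.144]), (np.float64(0.18), np.int64(70), [0.145, 0.147, 0.149]), (np.float64(0.21), np.int64(86), [0.151, 0.153, 0.155]), (np.float64(0.24), np.int64(84), [0.156, 0.158, 0.16]), (np.float64(0.27), np.int64(89), [0.162, 0.164, 0.165]), (np.float64(0.3), np.int64(107), [0.167, 0.169, 0.171]), None, (np.float64(0.36), np.int64(310), [0.16, 0.173, 0.184]), None]
top [(np.float64(0.15), np.int64(57), [0.14, 0.141, 0.144]), (np.float64(0.18), np.int64(55), [0.145, 0.147, 0.149]), (np.float64(0.21), np.int64(70), [0.15, 0.152, 0.155]), (np.float64(0.24), np.int64(75), [0.156, 0.158, 0.16]), (np.float64(0.27), np.int64(92), [0.161, 0.163, 0.165]), (np.float64(0.3), np.int64(95), [0.167, 0.169, 0.171]), None, (np.float64(0.36), np.int64(298), [0.16, 0.174, 0.183]), None]
scene [(np.float64(0.15), np.int64(66), [0.146, 0.147, 0.148]), (np.float64(0.18), np.int64(71), [0.151, 0.152, 0.154]), (np.float64(0.21), np.int64(75), [0.156, 0.158, 0.159]), (np.float64(0.24), np.int64(79), [0.162, 0.163, 0.165]), (np.float64(0.27), np.int64(90), [0.167, 0.169, 0.171]), (np.float64(0.3), np.int64(95), [0.173, 0.174, 0.176]), (np.float64(0.33), np.int64(111), [0.178, 0.18, 0.182]), (np.float64(0.36), np.int64(650), [0.165, 0.178, 0.186]), None]
scene [(np.float64(0.15), np.int64(60), [0.146, 0.147, 0.148]), (np.float64(0.18), np.int64(61), [0.151, 0.153, 0.155]), (np.float64(0.21), np.int64(63), [0.157, 0.158, 0.16]), (np.float64(0.24), np.int64(77), [0.162, 0.163, 0.165]), (np.float64(0.27), np.int64(76), [0.167, 0.169, 0.17]), (np.float64(0.3), np.int64(85), [0.173, 0.174, 0.176]), (np.float64(0.33), np.int64(88), [0.178, 0.18, 0.181]), (np.float64(0.36), np.int64(511), [0.166, 0.178, 0.185]), None]
[ 0.66286658 -0.12691021  0.32073935] [-1.07304259  0.66404058 11.28941602]
```

View pics/d1.png

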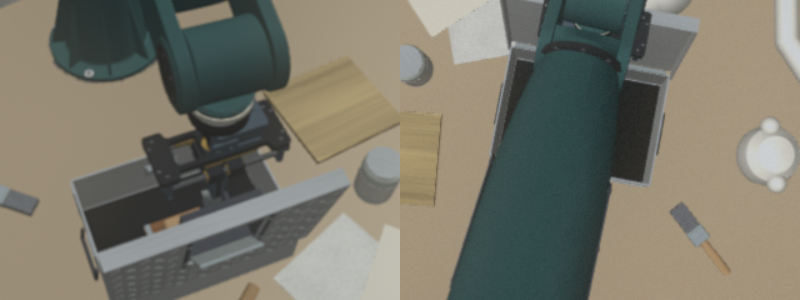

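The lid leans 0.18 rad past upright, so it is at about 1.75, which is the stop. I'll retreat, clear the view towards the board and turn the jaws by 90°.

Emit:
step_arm --motion '[[0,[-0.03,0.005,0.01],0],[0,[-0.07,0.02,0.03],0.1],[0,[-0.1,0.06,0.06],0.2],[0,[-0.12,0.1,0.07],0.34],[0,[-0.14,0.14,0.07],0.48]]'

```text
t: 10.85
position: [0.5213, 0.0143, 0.3916]
tcp_rot: [0.0, 0.987, 0.159, 0.002]
force: [0.1, 0.3, 0.4]
width: 0.0377
finger_force: 0.0
```

Emit:
step_arm --motion '[[1,[-0.01,0.045,0],0.14],[1,[-0.02,0.09,0],0.28],[1,[-0.03,0.135,0],0.42],[1,[-0.04,0.18,0],0.56],[1,[-0.05,0.225,0],0.7]]'

```text
t: 11.35
position: [0.4709, 0.2405, 0.3897]
tcp_rot: [0.0, 0.873, 0.488, 0.001]
force: [2.0, -0.4, 0.2]
width: 0.0775
finger_force: 0.0
```

```bash
python3 - <<'E'
from h import *
b=get('top');W=cloud(b);a=get('scene');V=cloud(a)
np.savez('v1.npz',W=W,V=V,a=a['color'],b=b['color'])
n=np.array([.167,.986])
for nm,X,im in(('top',W,b),('scene',V,a)):
    L=(X[...,:2]-c0)@e;S=(X[...,:2]-c0)@n;z=X[...,2]
    hsv=cv2.cvtColor(im['color'],cv2.COLOR_RGB2HSV)
    k=(abs(L)<.118)&(abs(S)<.174)&(z<.1)
    m=k&(z>.055)
    print(nm,m.sum(), np.median(z[k]), hsv[m].mean(0) if m.any() else '')
    if m.sum()>20:
        P=X[m][:,:2].astype(np.float32);r=cv2.minAreaRect(P);print('handle',r,np.median(z[m]),np.median(P,0))
    m=k&(z>.015)
    P=X[m][:,:2].astype(np.float32);print('all',cv2.minAreaRect(P))
    cv2.imwrite('pics/r_%s.png'%nm,im['color'][:,:,::-1])
A=cv2.resize(a['color'][200:350,220:430],(400,286));B=cv2.resize(b['color'][130:290,230:420],(400,337))
C=np.zeros((340,800,3),np.uint8);C[:286,:400]=A;C[:337,400:]=B;cv2.imwrite('pics/r1.png',np.clip(C*1.5,0,255)[:,:,::-1])
o=ctrl.get_obs();print(o['position'],o['tcp_rot'],o['qpos'],o['force'])
E
```

```text
top 479 0.007928222304984106 [ 27.63465553  90.25052192 148.85803758]
handle ((0.5086080431938171, -0.08373861014842987), (0.11994701623916626, 0.13825030624866486), 81.00875091552734) 0.07434139712916583 [ 0.5596309  -0.09120274]
all ((0.5530703663825989, -0.1096101701259613), (0.3347231447696686, 0.23397642374038696), 79.39532470703125)
scene 508 0.00858208302667517 [ 44.80905512  26.56102362 100.1003937 ]
handle ((0.5039560794830322, -0.10018861293792725), (0.34731578826904297, 0.1343296766281128), 80.37394714355469) 0.07902966964916995 [ 0.5099304  -0.07191368]
all ((0.5039560794830322, -0.10018861293792725), (0.34731578826904297, 0.1343296766281128), 80.37394714355469)
[0.47031099 0.24263729 0.38931618] [-2.99691471e-04  8.71814099e-01  4.89836127e-01  8.09337603e-04] [ 4.31841649e-01 -9.06259951e-02  1.89414837e+00  7.47334000e-04
  1.33650479e+00  9.78661079e-01] [-0.1050452   0.28263342  0.27212437][ WARN:0@0.879] global loadsave.cpp:1063 imwrite_ Unsupported depth image for selected encoder is fallbacked to CV_8U.
```

View pics/r1.png

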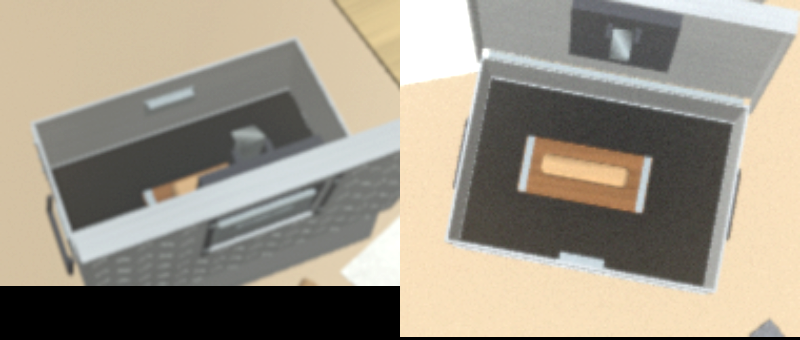

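The top crop shows the rasp float lying lengthwise near mid-chest, with its bright handle running from (542,163) to (627,177). Next I'll measure the handle and the sole.

```bash
python3 - <<'E'
from h import *
d=np.load('v1.npz');W=d['W'];b=get('top');n=np.array([.167,.986])
L=(W[...,:2]-c0)@e;S=(W[...,:2]-c0)@n;z=W[...,2]
for lo,hi,h,in_ in((.06,.09,.076,.09),(.014,.09,.024,.09)):
    m=((abs(L)<in_)&(abs(S)<.15)&(z>lo)&(z<hi)).astype(np.uint8)
    q=max(cv2.findContours(m,0,1)[0],key=cv2.contourArea)
    P=plane(b,q.reshape(-1,2),h);r=cv2.minAreaRect(P[:,:2].astype(np.float32));print(r,cv2.contourArea(q))
    bx=cv2.boxPoints(r)
    l=max([bx[1]-bx[0],bx[2]-bx[1]],key=np.linalg.norm);print('axis ang',np.arctan2(l[1],l[0]))
    print('chest coords',(np.array(r[0])-c0)@e,(np.array(r[0])-c0)@n)
E
```

```text
((0.5617152452468872, -0.0923946350812912), (0.11914903670549393, 0.028090529143810272), 80.82698822021484) 362.5
axis ang 1.4106967
chest coords 0.004834135872006369 0.017661335766077032
((0.5621590614318848, -0.09140834957361221), (0.1814262568950653, 0.08353465050458908), 81.88308715820312) 1569.0
axis ang 1.4291297
chest coords 0.00510702895063157 0.018707930579543106
```

The handle is at (0.562, -0.092) with its axis at 1.415 rad. I'm going there, turning by +0.395, and then descending.

Emit:
step_arm --motion '[[1,[0.012,-0.045,0],0.1],[1,[0.024,-0.09,0],0.2],[1,[0.036,-0.135,0],0.3],[1,[0.048,-0.18,0],0.395],[1,[0.061,-0.225,0],0.395]]'

```text
t: 12.0
position: [0.5324, 0.0103, 0.3892]
tcp_rot: [0.001, 0.761, 0.648, 0.001]
force: [1.0, 0.4, -0.0]
width: 0.0914
finger_force: 0.0
```

Emit:
step_arm --motion '[[1,[0.012,-0.045,0],0],[1,[0.024,-0.09,-0.01],0],[1,[0.031,-0.109,-0.05],0],[1,[0.031,-0.109,-0.1],0],[1,[0.031,-0.109,-0.14],0]]'

```text
t: 12.5
position: [0.5627, -0.0977, 0.2464]
tcp_rot: [0.0, 0.763, 0.646, -0.0]
force: [0.8, 0.9, -0.8]
width: 0.0913
finger_force: 0.0
```

Emit:
step_arm --motion '[[1,[0,0.005,-0.045],0],[1,[0,0.005,-0.09],0],[1,[0,0.005,-0.135],0],[1,[0,0.005,-0.165],0],[1,[0,0.005,-0.165],0]]'

```text
t: 13.0
position: [0.5608, -0.0913, 0.0799]
tcp_rot: [-0.002, 0.762, 0.647, -0.002]
force: [0.1, 0.4, -0.0]
width: 0.0911
finger_force: 0.0
```

Emit:
step_arm --motion '[[1,[0,0,-0.02],0],[1,[0,0,-0.04],0],[1,[0,0,-0.055],0],[1,[0,0,-0.058],0],[1,[0,0,-0.058],0]]'

```text
t: 13.5
position: [0.5634, -0.091, 0.0257]
tcp_rot: [0.0, 0.762, 0.648, 0.0]
force: [0.3, 0.2, 0.4]
width: 0.0911
finger_force: 0.0
```

Emit:
step_arm --motion '[[-1,[0,0,0],0],[-1,[0,0,0],0],[-1,[0,0,0],0],[-1,[0,0,0],0],[-1,[0,0,0],0]]'

```text
t: 14.0
position: [0.5629, -0.0906, 0.0251]
tcp_rot: [0.0, 0.762, 0.648, 0.0]
force: [0.0, -0.8, 0.4]
width: 0.0538
finger_force: 0.0
```

Emit:
step_arm --motion '[[-1,[0,0,0],0],[-1,[0,0,0],0],[-1,[0,0,0],0],[-1,[0,0,0],0],[-1,[0,0,0],0]]'

```text
t: 14.5
position: [0.5629, -0.0906, 0.0249]
tcp_rot: [-0.0, 0.762, 0.648, -0.0]
force: [-0.0, 0.4, 0.2]
width: 0.0282
finger_force: 30.0
```

I have it: width 28 mm and 30 N. Lifting it out and carrying it to the board.

Emit:
step_arm --motion '[[-1,[0,0,0.015],0],[-1,[0,0,0.05],0],[-1,[0,0,0.09],0],[-1,[0,0,0.13],0],[-1,[0,0,0.17],0]]'

```text
t: 15.0
position: [0.5623, -0.0905, 0.1973]
tcp_rot: [-0.0, 0.762, 0.648, -0.0]
force: [0.1, -0.0, -4.3]
width: 0.028
finger_force: 30.0
```

Emit:
step_arm --motion '[[-1,[0,0,0.03],0],[-1,[-0.005,0.02,0.03],0],[-1,[-0.014,0.06,0.03],0.03],[-1,[-0.024,0.1,0.03],0.06],[-1,[-0.034,0.14,0.03],0.11]]'

```text
t: 15.5
position: [0.5279, 0.0506, 0.2257]
tcp_rot: [0.0, 0.725, 0.689, 0.0]
force: [0.4, 0.3, -3.7]
width: 0.0277
finger_force: 30.0
```

Emit:
step_arm --motion '[[-1,[-0.01,0.04,0],0],[-1,[-0.02,0.08,0],0],[-1,[-0.03,0.12,0],0],[-1,[-0.04,0.16,0],0],[-1,[-0.05,0.2,0],0]]'

```text
t: 16.0
position: [0.4779, 0.2508, 0.2258]
tcp_rot: [0.0, 0.725, 0.689, 0.0]
force: [0.5, -0.5, -4.1]
width: 0.0279
finger_force: 30.0
```

Emit:
step_arm --motion '[[-1,[-0.01,0.04,0],0],[-1,[-0.02,0.08,0],0],[-1,[-0.02,0.093,-0.01],0],[-1,[-0.02,0.093,-0.04],0],[-1,[-0.02,0.093,-0.08],0]]'

```text
t: 16.5
position: [0.4596, 0.3433, 0.1459]
tcp_rot: [0.0, 0.725, 0.689, 0.002]
force: [0.6, 0.0, -4.9]
width: 0.0277
finger_force: 30.0
```

```bash
python3 - <<'E'
from h import *
a=get('scene');b=get('top')
o=ctrl.get_obs();print(o['position'],o['tcp_rot'],o['width'],o['force'],o['finger_force'])
cv2.imwrite('pics/p1.png',np.hstack([cv2.resize(a['color'][120:320,330:597],(400,300)),cv2.resize(b['color'][130:330,60:327],(400,300))])[:,:,::-1])
E
```

```text
[0.45598199 0.34014744 0.14084407] [-5.89934533e-04  7.24870987e-01  6.88873222e-01 -3.92287149e-03] 0.02772121782874446 [-0.90531341  0.22982203 -4.0487207 ] 29.998737573623657
```

View pics/p1.png

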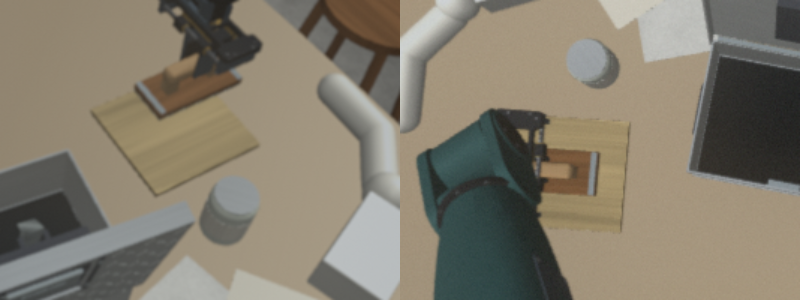

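The rasp float is level and centred over the board, with nothing else disturbed. I'm lowering it now.

Emit:
step_arm --motion '[[-1,[0,0,-0.035],0],[-1,[0,0,-0.07],0],[-1,[0,0,-0.095],0],[-1,[0,0,-0.103],0],[-1,[0,0,-0.104],0]]'

```text
t: 17.1
position: [0.4593, 0.3423, 0.0417]
tcp_rot: [-0.0, 0.725, 0.689, -0.0]
force: [0.5, 0.8, -4.3]
width: 0.0279
finger_force: 30.0
```

Emit:
step_arm --motion '[[-1,[0,0,-0.002],0],[-1,[0,0,-0.004],0],[-1,[0,0,-0.006],0],[-1,[0,0,-0.006],0]]'

```text
t: 17.5
position: [0.4591, 0.3425, 0.0353]
tcp_rot: [0.0, 0.725, 0.689, 0.0]
force: [0.1, 0.3, -4.5]
width: 0.0278
finger_force: 30.0
```

Emit:
step_arm --motion '[[-1,[0,0,-0.001],0],[-1,[0,0,-0.002],0],[-1,[0,0,-0.003],0],[-1,[0,0,-0.003],0]]'

```text
t: 17.9
position: [0.4588, 0.3423, 0.0318]
tcp_rot: [-0.0, 0.725, 0.689, -0.0]
force: [0.5, -0.1, -3.5]
width: 0.0278
finger_force: 30.0
```

Emit:
step_arm --motion '[[-1,[0,0,-0.001],0],[-1,[0,0,-0.001],0]]'

```text
t: 18.1
position: [0.459, 0.3424, 0.031]
tcp_rot: [0.0, 0.725, 0.689, 0.0]
force: [-1.0, -0.8, -1.4]
width: 0.0277
finger_force: 30.0
```

Emit:
step_arm --motion '[[-1,[0,0,-0.001],0],[-1,[0,0,-0.001],0]]'

```text
t: 18.3
position: [0.459, 0.3425, 0.0309]
tcp_rot: [-0.0, 0.725, 0.689, -0.0]
force: [-6.0, -3.3, 15.1]
width: 0.0281
finger_force: 30.0
```

Emit:
step_arm --motion '[[-0.2,[0,0,0],0],[0,[0,0,0],0],[0.3,[0,0,0],0],[0.6,[0,0,0],0],[1,[0,0,0],0]]'

```text
t: 18.8
position: [0.4589, 0.3424, 0.0299]
tcp_rot: [0.0, 0.725, 0.689, 0.0]
force: [-0.1, -0.6, -0.4]
width: 0.0651
finger_force: 0.0
```

Emit:
step_arm --motion '[[1,[0,0,0],0],[1,[0,0,0],0],[1,[0,0,0.01],0],[1,[0,0,0.04],0],[1,[0,0,0.08],0]]'

```text
t: 19.3
position: [0.4579, 0.3417, 0.1101]
tcp_rot: [-0.0, 0.725, 0.689, -0.001]
force: [1.0, 0.5, 0.3]
width: 0.0911
finger_force: 0.0
```

Emit:
step_arm --motion '[[1,[0,0,0.05],0],[1,[0,0,0.1],0],[1,[0,0,0.15],0],[1,[0,-0.03,0.2],0],[1,[0,-0.07,0.2],0]]'

```text
t: 19.8
position: [0.4606, 0.2738, 0.3163]
tcp_rot: [0.001, 0.724, 0.69, 0.004]
force: [0.7, -0.2, -0.4]
width: 0.0914
finger_force: 0.0
```

Emit:
step_arm --motion '[[1,[0,-0.05,0],0],[1,[0,-0.1,0],0],[1,[0,-0.15,0],0],[1,[0,-0.2,0],0],[1,[0,-0.2,0],0]]'

```text
t: 20.3
position: [0.4585, 0.068, 0.3108]
tcp_rot: [0.001, 0.727, 0.687, 0.0]
force: [0.0, 0.4, 0.4]
width: 0.091
finger_force: 0.0
```

```bash
python3 - <<'E'
from h import *
a=get('scene');b=get('top');W=cloud(b)
o=ctrl.get_obs();print(o['position'],o['width'],o['force'],o['t'])
x,y,z=W[...,0],W[...,1],W[...,2]
near=(abs(x-.459)<.12)&(abs(y-.342)<.13)
for lo,hi,h in((.022,.1,.030),(.07,.1,.082)):
    m=(near&(z>lo)&(z<hi)).astype(np.uint8);q=max(cv2.findContours(m,0,1)[0],key=cv2.contourArea)
    print(cv2.minAreaRect(plane(b,q.reshape(-1,2),h)[:,:2].astype(np.float32)),np.median(z[m>0]))
V=cloud(a);L=(V[...,:2]-c0)@e
print([(h,round(np.median(L[(abs(V[...,2]-h)<.01)&(L>.1)&(L<.25)&(abs((V[...,:2]-c0)@np.array([.167,.986]))>.1)&(abs((V[...,:2]-c0)@np.array([.167,.986]))<.17)]),3)) for h in(.15,.2,.25,.3)])
cv2.imwrite('pics/f1.png',np.hstack([cv2.resize(i['color'],(400,300)) for i in(a,b)])[:,:,::-1])
E
```

```text
[0.45886576 0.07155313 0.31060273] 0.09112336690313509 [-0.50442928 -0.1580562   0.45393543] 20.4
((0.4614269733428955, 0.3661254644393921), (0.1240222230553627, 0.07987808436155319), 87.13800811767578) 0.031220371129114962
((0.46002280712127686, 0.34269648790359497), (0.10602235049009323, 0.027688803151249886), 86.97224426269531) 0.07981768125296627
[(0.15, np.float64(0.147)), (0.2, np.float64(0.156)), (0.25, np.float64(0.165)), (0.3, np.float64(0.174))]
```

View pics/f1.png

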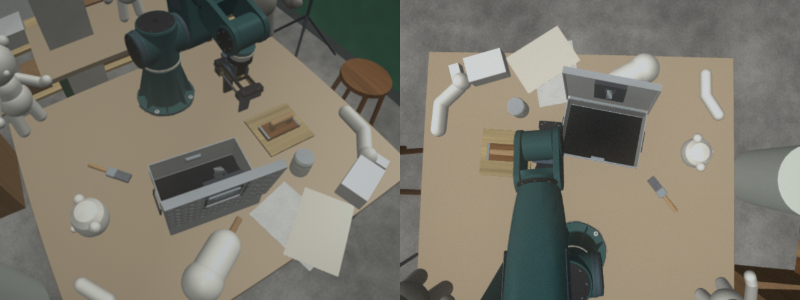

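The pictures show the rasp float flat and centred on the board at (280,128) in the left view. The lid is open past upright, the head, tub and brush are where they were, and the arm is clear. I'm handing the job in.

```bash
python3 -c "
from cell import ctrl
print(ctrl.finish_job())"
```

```text
the job is handed in; nothing more can be done
None
```

The job is handed in at about 20 s: the chest lid stands open at about 1.75 rad, the rasp float lies flat and centred on the board, and the foam head, filler tub and brush were left where they were.

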